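Load the mill's tool carrier in working order

ROBOT

A 6-joint arm with a two-finger parallel gripper is mounted at the origin on a cart in front of the work surface, level with it; the furniture and walls round the work are solid. World frame = base frame: x ahead of the robot, y to its left, z up, the work surface at z = 0. Lengths are in mm, angles in rad, forces in N, time in s.
With the tool pointing down it reaches from about 350 to 875 mm from the base axis. Payload 4.2 kg.
Tool frame: the origin (TCP) lies between the finger pads; the fingertips stand 11 mm ahead of it and the grasp point (between the pads) lies 8 mm behind it; z points along the fingers, y is the direction in which the jaws open and shut (so a half turn about z gives the same grasp; the last joint's range is limited). The gripper opens to 85 mm and grips with 20 to 120 N. Pads are 22 mm wide; open, the fingers measure 114 mm over their backs; the gripper's body (76 mm by 85 mm) begins 54 mm behind the grasp point. The pads swing forward as they close: fully open they stand 13 mm farther back than shut.
Start: joints at [0.259, 0.385, 0.008, 0, -1.194, -0.259], TCP at [624.979, 0.025, 242.312] pointing down, gripper open.
Joint ranges: [-3.14, 3.14], [-1.21, 2.06], [-1.07, 1.41], [-3.16, 2.05], [-2.99, -0.16], [-3.1, 3.1]. Speed limits (rad/s): [2.79, 2.79, 3.14, 3.14, 3.14, 3.14].

INTERFACE

Orientations are given as a unit quaternion [x, y, z, w].
In Python, from bench import * gives the robot as it stands.
- The arm moves only by the tool servo_tool, never from a script. Its argument "rows" is a list of rows, each a list of 7 numbers: the opening, from 0 (shut) to 1 (fully open), then the shift along the tool's x, y, z in cm, then the turn, a rotation vector about the tool's x, y, z in degrees. A call has 1 to 12 rows; each row shifts and turns the commanded pose from where the row before left it, along the tool's axes as they then stand; what a row does not reach is not made up. A row lasts 1/10 s, in which the tool goes at most 50 mm and 8.59 degrees, less where a joint would pass 70% of its speed; a pose out of reach is approached as far as the arm can. A call is refused whole if a number of a shift passes 5 or a number of a turn 8.59, either way. A call with a gripper value outside its range is refused whole. The fingers move at their own pace and stop on an object; the grip force is fixed at half the most. Time passes only in rows, so rows that do not move let the fingers close. It gives the time, the measured TCP pose, the force and the opening at its end, in the units of the state.
- read_state(): the state, without advancing time (a new reading comes with each control period).
- get_image(name): name is "scene" or "side" or "wrist"; returns a dict with "image" (384x512x3 uint8, red, green, blue), "mtx" (3x3 intrinsics, pixels), "k1" (the pictures are not rectified: a ray, as slopes to the right and down, at radius r is drawn at 1 + k1 r^2 times it, then the intrinsics apply), "extrinsics" (4x4, takes a point from camera to world coordinates). Camera axes: x right, y up, looking along -z (the intrinsics and any distortion apply to the point x, -y, -z); pixel columns grow to the right and rows downward; lengths in mm; the calibration is good to about 2 mm. A picture is of the moment at which its call begins. There is no depth.
- job_done(): hands the job in, once; it reports no verdict.
The state is a dict: "clock": time; "joints": joint angles; "joint_vel": joint speeds; "joint_efforts": joint torques, N m; "position": TCP position; "ee_rot": TCP orientation; "contact_force": force on the tool from outside, world axes, zero at the start; "wrist_torque": the same for the moment, N m; "gripper_width": finger opening in mm.
Only numpy, scipy, OpenCV 4.12 (cv2) and the standard library are available. Lean on these libraries where they do the work, as an engineer would, in place of code of your own. Each camera call takes 0.05 s, during which the arm holds its last target. There are 200 camera calls.

TASK

Set up the blue carrier for the next holes: move the four tool holders from the plywood rack into its pockets in the order the mill will use them, counting from the red end: face mill first, then the spotting drill, the twist drill and last the countersink. Seat each one fully, upright with its flange down on the carrier, without tipping one over, and leave the caliper, the spanner and the grease tin where they are.

Things in the scene. Friction and masses are not known exactly. Their poses are not given: they have to be found in the camera images.
- face_mill_grip (a point): Face mill: black cutter body with four gilt inserts on its flat top. Grip band 46 mm across, 16 mm below to 13 mm above this point; top 14 mm above. Point on the round holder's axis, z up. 38 mm below it: underside of the 46 mm steel flange (14 mm thick) that rests on the rack; under that a 44 mm long taper, 31 to 17 mm, and a 12 mm stud, lowest point 92 mm below. 0.42 kg.
- spot_drill_grip (a point): Spotting drill: short gilt drill, 12 mm thick, in a slim bright collet nut. Grip band 33 mm across, 14 mm below to 6 mm above this point; tip 30 mm above. Point on the round holder's axis, z up. 38 mm below it: underside of the 46 mm steel flange (14 mm thick) that rests on the rack; under that a 44 mm long taper, 31 to 17 mm, and a 12 mm stud, lowest point 92 mm below. 0.42 kg.
- twist_drill_grip (a point): Twist drill: thin bright drill, 8 mm thick, in a black chuck with a bright band. Grip band 40 mm across, 14 mm below to 7 mm above this point; tip 45 mm above. Point on the round holder's axis, z up. 38 mm below it: underside of the 46 mm steel flange (14 mm thick) that rests on the rack; under that a 44 mm long taper, 31 to 17 mm, and a 12 mm stud, lowest point 92 mm below. 0.42 kg.
- countersink_grip (a point): Countersink: broad bright cone, 25 mm across, on a copper-coloured nut. Grip band 37 mm across, 14 mm below to 5 mm above this point; tip 33 mm above. Point on the round holder's axis, z up. 38 mm below it: underside of the 46 mm steel flange (14 mm thick) that rests on the rack; under that a 44 mm long taper, 31 to 17 mm, and a 12 mm stud, lowest point 92 mm below. 0.42 kg.
- bench_rack: Plywood rack on wooden cheeks, 94 x 320 mm, top 66 mm above the bench, fixed. Origin under its centre on the bench; z up, y along the row. Four round 34.5 mm pockets at y = -120, -40, 40, 120 mm hold the holders at the start, in any order; lift 60 mm to clear a pocket, higher to pass over the tools. Close the fingers along its x, across the row: neighbours stand 80 mm apart.
- carrier: Blue steel magazine carrier, 94 x 326 mm between its end plates, top 66 mm above the bench, fixed, empty at the start. Origin under its centre on the bench; z up, y along the row. Four round pockets, 34.5 mm bore, at y = -120, -40, 40, 120 mm. Has a red end plate at one end, a grey one at the other; which is where changes.
- red_end_top (a point): Middle of the top edge of the carrier's red end plate (98 mm wide, 8 mm thick, 90 mm high, 24 mm above the carrier's top; fixed), at carrier y = +167 or -167 mm. The pockets lie 47, 127, 207 and 287 mm from it, along the carrier's row.
- vernier_caliper: Vernier caliper lying on the bench, 72 x 215 x 10 mm, to be left alone; origin at the middle of its underside.
- spanner_24: Open spanner lying on the bench, 49 x 252 x 10 mm, to be left alone; origin at the middle of its underside.
- grease_tin: Blue tin with a lid standing on the bench, 63 mm across, 70 mm high, to be left alone; origin at the middle of its underside.
Not all that is in view belongs to the job. Leave any purple look-alike of the part that bears countersink_grip alone.

How it is judged (in metres and radians):
At the end, for the whole second after the job is handed in: From the red end plate the carrier's pockets hold face mill, spotting drill, twist drill and countersink, each within 12 mm of its pocket's centre, flange within 4 mm of the carrier's top, upright within 0.08 rad, released and at rest (horizontal distance between face_mill_grip and red_end_top between 0.035 and 0.059 m and x of face_mill_grip in the frame of carrier between -0.012 and 0.012 m and z of face_mill_grip in the frame of carrier between 0.1 and 0.108 m and angle between each of face_mill_grip, spot_drill_grip, twist_drill_grip, countersink_grip's own z axis and vertical below 0.08 rad and linear speed of each of face_mill, spot_drill, twist_drill, countersink below 0.02 m/s and horizontal distance between spot_drill_grip and red_end_top between 0.115 and 0.139 m and x of spot_drill_grip in the frame of carrier between -0.012 and 0.012 m and z of spot_drill_grip in the frame of carrier between 0.1 and 0.108 m and horizontal distance between twist_drill_grip and red_end_top between 0.195 and 0.219 m and x of twist_drill_grip in the frame of carrier between -0.012 and 0.012 m and z of twist_drill_grip in the frame of carrier between 0.1 and 0.108 m and horizontal distance between countersink_grip and red_end_top between 0.275 and 0.299 m and x of countersink_grip in the frame of carrier between -0.012 and 0.012 m and z of countersink_grip in the frame of carrier between 0.1 and 0.108 m); the robot touches nothing.
It fails at once if a tool holder is tipped over (more than 0.7 rad) (angle between any of face_mill_grip, spot_drill_grip, twist_drill_grip, countersink_grip's own z axis and vertical above 0.7 rad).
It fails at once if the caliper, the spanner or the grease tin is moved more than 25 mm (distance of any of vernier_caliper, spanner_24, grease_tin from where it was at the start of the episode above 0.025 m).
It also fails if it takes over 112 s, if anything falls off the work surface, if the arm or the gripper's body presses on something with over 40 N, if the wrist force passes 120 N, or if a joint passes its speed limit or range.

## Working session

There is one attempt and no reset: what is moved stays moved. The work goes in short steps, Python scripts to look and compute and a tool call to move; the robot and the scene stay as the last step left them, time stands still between calls to the robot, and variables do not carry over. Pictures are saved under pics/ and viewed, about 12 in all and at most 16, crops included, and the job is handed in when it is done.

Besides the shell and the picture viewer there is one more tool, called after ">>>" as name([rows], argument=value, ...), one row to a line, values as JSON. servo_tool: Moves the arm, as the interface text tells. Its arguments: {"type":"object","properties":{"rows":{"type":"array","items":{"type":"array","items":{"type":"number"}}}},"required":["rows"]}

```bash
mkdir -p pics; cat > h.py <<'E'
from bench import *
import numpy as np, cv2, json
from scipy.spatial.transform import Rotation as R
def snap(name,fn=None):
    g=get_image(name)
    if fn: cv2.imwrite(f'pics/{fn}.png',g['image'][:,:,::-1])
    return g
def ray(g,u,v):
    K=np.array(g['mtx'],float);E=np.array(g['extrinsics'],float)
    p=cv2.undistortPoints(np.array([[[u,v]]],float),K,np.array([g['k1'],0,0,0,0]))[0,0]
    d=E[:3,:3]@np.array([p[0],-p[1],-1]);return E[:3,3],d/np.linalg.norm(d)
def atz(g,u,v,z):
    o,d=ray(g,u,v);return o+d*(z-o[2])/d[2]
def proj(g,P):
    K=np.array(g['mtx'],float);E=np.array(g['extrinsics'],float)
    c=(np.atleast_2d(P)-E[:3,3])@E[:3,:3]
    c=c*[1,-1,-1]
    return cv2.projectPoints(c,np.zeros(3),np.zeros(3),K,np.array([g['k1'],0,0,0,0]))[0][:,0]
E
python3 - <<'E'
from h import *
for n in ['scene','side','wrist']:
    g=snap(n,n+'0'); print(n,g['mtx'],g['k1'],np.round(g['extrinsics'],3).tolist())
s=read_state();print(s)
E
```

```text
scene [[432.50054084   0.         252.23268495]
 [  0.         432.50054084 196.08130294]
 [  0.           0.           1.        ]] -0.044220129725934906 [[0.673, 0.46, -0.58, -225.65], [-0.74, 0.4, -0.541, -814.135], [-0.017, 0.793, 0.609, 937.501], [0.0, 0.0, 0.0, 1.0]]
side [[444.90692898   0.         259.20098938]
 [  0.         444.90692898 186.54799256]
 [  0.           0.           1.        ]] -0.00020671406947610864 [[-0.943, 0.146, -0.299, 203.162], [-0.332, -0.436, 0.836, 1002.225], [-0.008, 0.888, 0.46, 656.391], [0.0, 0.0, 0.0, 1.0]]
wrist [[274.86968209   0.         258.17844228]
 [  0.         274.86968209 193.19836178]
 [  0.           0.           1.        ]] -0.025746682673825818 [[-1.0, 0.0, 0.002, 624.781], [-0.001, -0.96, -0.281, -70.666], [0.001, -0.281, 0.96, 373.744], [0.0, 0.0, 0.0, 1.0]]
{'clock': 0.15, 'joints': array([ 2.58586667e-01,  3.85384010e-01,  6.96855122e-03, -3.34734660e-04,
       -1.19400073e+00, -2.58608867e-01]), 'joint_vel': array([-3.29657455e-04, -1.81650863e-03,  2.32571194e-03,  6.66076269e-04,
        7.14837846e-04,  2.72017941e-05]), 'joint_efforts': array([-6.03353892e-04, -3.92678475e+01,  1.88581592e+01,  4.18858320e+00,
       -3.39302780e-03,  5.70479813e-06]), 'position': array([6.24592855e+02, 6.90240333e-03, 2.41484235e+02]), 'ee_rot': array([-7.07055056e-01,  7.07158021e-01,  5.41692410e-04, -6.21901550e-04]), 'contact_force': array([ 1.20447656, -0.68434826, -0.38466528]), 'wrist_torque': array([-0.02578351, -0.0507829 ,  0.02146206]), 'gripper_width': 85.19074614310999}
```

```bash
python3 -c "
import cv2
a=cv2.imread('pics/scene0.png');cv2.imwrite('pics/scene0b.png',cv2.resize(a,(800,600),interpolation=cv2.INTER_CUBIC))"
```

```text
(no output)
```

View pics/scene0b.png

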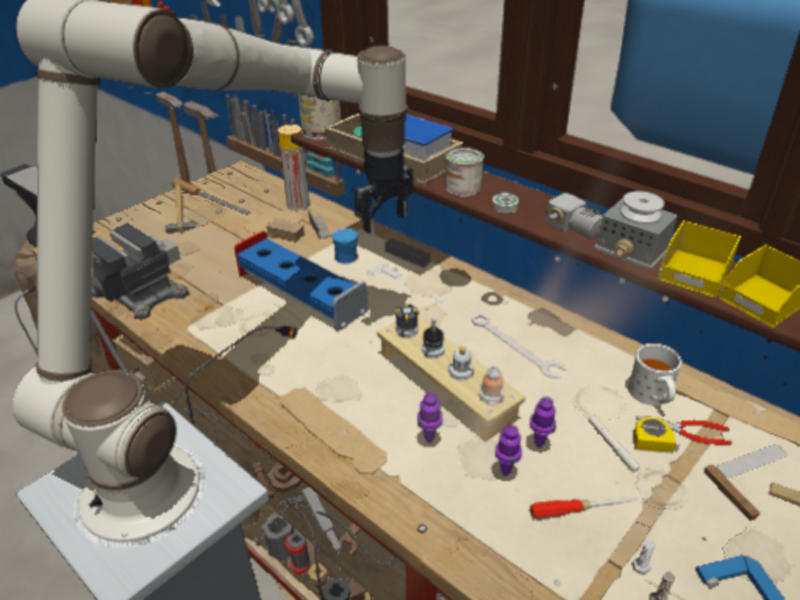

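View pics/side0.png

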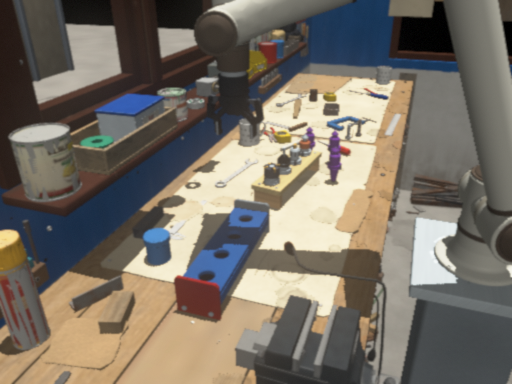

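The scene view shows the blue carrier with its red end at upper left (245,245) and grey end at (350,300). The rack runs from (385,335) to (520,415), with four holders at (406,320), (433,338), (461,362) and (492,385). Three purple decoys stand at (430,415), (508,450) and (543,420). The side view agrees. Next, an enlarged crop.

```bash
python3 -c "
import cv2
a=cv2.imread('pics/scene0.png')[140:310,145:365];cv2.imwrite('pics/c1.png',cv2.resize(a,None,fx=3.5,fy=3.5,interpolation=cv2.INTER_CUBIC))
a=cv2.imread('pics/side0.png')[110:330,140:370];cv2.imwrite('pics/c2.png',cv2.resize(a,None,fx=2.7,fy=2.7,interpolation=cv2.INTER_CUBIC))"
```

```text
(no output)
```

View pics/c1.png

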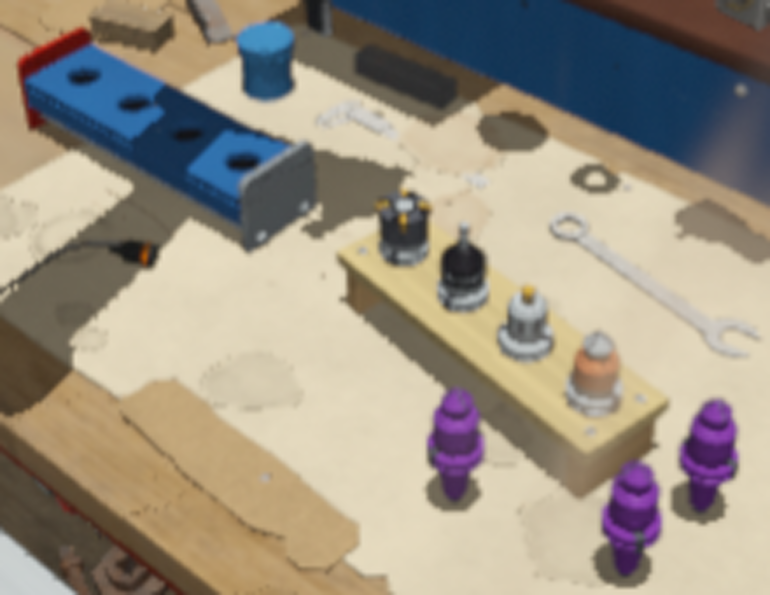

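View pics/c2.png

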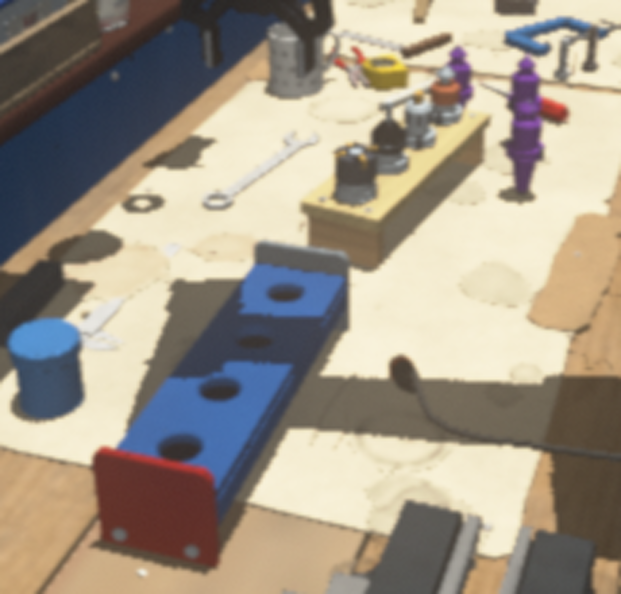

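```bash
python3 - <<'E'
from h import *
S=snap('scene');D=snap('side')
a=lambda p:(145+p[0]/3.5,140+p[1]/3.5)
b=lambda p:(140+p[0]/2.7,110+p[1]/2.7)
H=[(84,76),(135,104),(187,134),(243,162)];H2=[(181,447),(219,390),(253,342),(285,292)]
T=[(404,250),(463,297),(526,340),(594,395)];T2=[(354,187),(388,157),(418,135),(445,113)]
for n,A,B,z in (('hole',H,H2,66),('fl',T,T2,73)):
  P=np.array([atz(S,*a(p),z) for p in A]);Q=np.array([atz(D,*b(p),z) for p in B])
  for X in(P,Q):
    c=X.mean(0);u,s,v=np.linalg.svd((X-c)[:,:2]);d=v[0]*np.sign(v[0]@(X[-1]-X[0])[:2])
    print(n,X.round(0)[:,:2].tolist(),c.round(1),'dir',d.round(3),((X-c)[:,:2]@d).round(1))
for n,p in dict(tin=(266,88),cal=(360,120),p1=(455,495),p2=(627,570),p3=(705,505),spA=(568,228),spB=(735,340)).items(): print(n,atz(S,*a(p),0).round(0))
E
```

```text
hole [[557.0, 335.0], [558.0, 253.0], [557.0, 172.0], [561.0, 95.0]] [557.9 213.7  66. ] dir [ 0.013 -1.   ] [-121.5  -39.3   41.8  119. ]
hole [[555.0, 344.0], [558.0, 267.0], [558.0, 192.0], [561.0, 105.0]] [558.  226.9  66. ] dir [ 0.022 -1.   ] [-117.2  -39.8   34.8  122.2]
fl [[556.0, -119.0], [542.0, -199.0], [535.0, -273.0], [520.0, -353.0]] [ 538.3 -236.    73. ] dir [-0.149 -0.989] [-118.8  -37.2   37.1  118.9]
fl [[564.0, -113.0], [551.0, -199.0], [535.0, -269.0], [521.0, -345.0]] [ 542.7 -231.4   73. ] dir [-0.187 -0.982] [-120.3  -33.7   38.7  115.2]
tin [735. 246.   0.]
cal [758. 123.   0.]
p1 [ 416. -297.    0.]
p2 [ 445. -445.    0.]
p3 [ 540. -454.   -0.]
spA [ 754. -159.    0.]
spB [ 723. -369.    0.]
```

>>> servo_tool([
  [1, 3, 0.9, 0, 0, 0, 0],
  [1, 3, 0.9, 0, 0, 0, 0],
  [1, 3, 0.9, 0, 0, 0, 0],
  [1, 3, 0.9, 0, 0, 0, 0],
  [1, 3, 0.9, 0, 0, 0, 0],
  [1, 3, 0.9, 0, 0, 0, 0],
  [1, 3, 0.9, 0, 0, 0, 0],
  [1, 0, 0, 0, 0, 0, 4.8],
  [1, 0, 0, 0, 0, 0, 4.7],
  [1, 0, 0, 0, 0, 0, 0],
  [1, 0, 0, 0, 0, 0, 0],
])

```text
clock: 1.35
position: [561.9, -209.9, 242.2]
ee_rot: [-0.647, 0.763, 0.0, -0.0]
contact_force: [-0.4, -0.4, 0.0]
gripper_width: 85.4
```

```bash
python3 - <<'E'
from h import *
import pickle
g=snap('wrist','w1'); pickle.dump(g,open('w1.pkl','wb'))
s=read_state();print(s['position'],R.from_quat(s['ee_rot']).as_matrix().round(3))
a=cv2.imread('pics/w1.png');cv2.imwrite('pics/w1b.png',cv2.resize(a,(800,600),interpolation=cv2.INTER_CUBIC))
E
```

```text
[ 561.99745688 -209.80358765  242.24765161] [[-0.163 -0.987 -0.   ]
 [-0.987  0.163  0.   ]
 [-0.     0.    -1.   ]]
```

View pics/w1b.png

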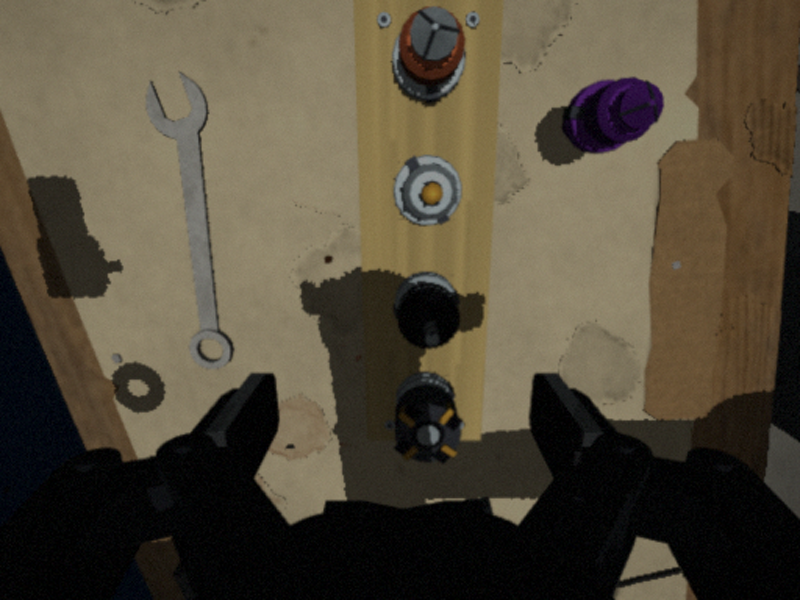

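The wrist view shows the countersink at (432,45), spotting drill at (430,190), twist drill at (428,310) and face mill at (429,434). The rack edges run from (355,0) to (370,440) and from (501,0) to (480,440). The holder order is confirmed.

```bash
python3 - <<'E'
from h import *
import pickle
g=pickle.load(open('w1.pkl','rb'))
q=lambda u,v,z:atz(g,u/1.5625,v/1.5625,z).round(1)
L0,L1,R0,R1=q(355,2,66),q(370,438,66),q(501,2,66),q(481,438,66)
print('edges',L0,L1,R0,R1)
for a,b in((L0,L1),(R0,R1)): print(np.degrees(np.arctan2(*(b-a)[:2])))
print('screwmid',(q(384,20,66)+q(473,20,66))/2)
for n,p in dict(face=(429,434,118),tw=(430,333,149),spot=(431,193,134),csk=(434,36,137),spfl=(427.5,190,78),csfl=(429,66,73)).items(): print(n,q(*p))
E
```

```text
edges [ 563.2 -389.1   66. ] [611.5 -79.   66. ] [ 472.6 -374.4   66. ] [520.8 -63.9  66. ]
8.853039122593486
8.823796894148577
screwmid [ 519.15 -371.65   66.  ]
face [ 560.7 -109.3  118. ]
tw [ 549.4 -194.1  149. ]
spot [ 537.  -268.6  134. ]
csk [ 524.7 -343.   137. ]
spfl [ 535.9 -268.3   78. ]
csfl [ 523.4 -343.7   73. ]
```

>>> servo_tool([
  [1, -2.46, 0.43, 0, 0, 0, 0],
  [1, -2.46, 0.43, 0, 0, 0, 0],
  [1, -2.46, 0.43, 0, 0, 0, 0],
  [1, -2.46, 0.43, 0, 0, 0, 0],
  [1, 0, 0, 0, 0, 0, 0],
  [1, 0, 0, 2.4, 0, 0, 0],
  [1, 0, 0, 2.4, 0, 0, 0],
  [1, 0, 0, 2.4, 0, 0, 0],
  [1, 0, 0, 2.4, 0, 0, 0],
  [1, 0, 0, 2.4, 0, 0, 0],
  [1, 0, 0, 2.4, 0, 0, 0],
  [1, 0, 0, 0, 0, 0, 0],
])

```text
clock: 2.6
position: [558.9, -110.5, 95.0]
ee_rot: [-0.646, 0.763, 0.002, -0.003]
contact_force: [-1.0, 0.0, -0.4]
gripper_width: 85.9
```

>>> servo_tool([
  [1, 0, 0, 0.3, 0, 0, 0],
  [1, 0, 0, 0, 0, 0, 0],
  [0.2, 0, 0, 0, 0, 0, 0],
  [0.2, 0, 0, 0, 0, 0, 0],
  [0.2, 0, 0, 0, 0, 0, 0],
  [0.2, 0, 0, 0, 0, 0, 0],
  [0.2, 0, 0, 0, 0, 0, 0],
  [0.2, 0, 0, 0, 0, 0, 0],
  [0.2, 0, 0, 0, 0, 0, 0],
  [0.2, 0, 0, 0, 0, 0, 0],
])

```text
clock: 3.6
position: [562.1, -110.1, 96.4]
ee_rot: [-0.646, 0.763, -0.001, 0.001]
contact_force: [0.2, 0.5, 6.2]
gripper_width: 44.7
```

>>> servo_tool([
  [0.2, 0, 0, -1.5, 0, 0, 0],
  [0.2, 0, 0, -2.5, 0, 0, 0],
  [0.2, 0, 0, -3, 0, 0, 0],
  [0.2, 0, 0, -3, 0, 0, 0],
  [0.2, 0, 0, -3, 0, 0, 0],
  [0.2, 0, 0, -2.5, 0, 0, 0],
  [0.2, 0, 0, 0, 0, 0, -4.7],
  [0.2, 0, 0, 0, 0, 0, -4.7],
  [0.2, 0, 0, 0, 0, 0, 0],
])

```text
clock: 4.5
position: [559.9, -109.8, 248.4]
ee_rot: [-0.706, 0.708, 0.002, -0.001]
contact_force: [-0.7, 0.7, -5.2]
gripper_width: 44.8
```

>>> servo_tool([
  [0.2, -2, 0, 0, 0, 0, 0],
  [0.2, -4, 0, 0, 0, 0, 0],
  [0.2, -4.2, 0, 0, 0, 0, 0],
  [0.2, -4.3, 0, 0, 0, 0, 0],
  [0.2, -4.3, 0, 0, 0, 0, 0],
  [0.2, -4.3, 0, 0, 0, 0, 0],
  [0.2, -4.3, 0, 0, 0, 0, 0],
  [0.2, -4.3, 0, 0, 0, 0, 0],
  [0.2, -4.2, 0, 0, 0, 0, 0],
  [0.2, -4, 0, 0, 0, 0, 0],
  [0.2, -3, 0, 0, 0, 0, 0],
  [0.2, -1.9, 0, 0, 0, 0, 0],
])

```text
clock: 5.7
position: [561.0, 340.0, 248.0]
ee_rot: [-0.706, 0.708, 0.001, -0.002]
contact_force: [0.5, 0.0, -4.0]
gripper_width: 44.8
```

>>> servo_tool([
  [0.2, 0, 0, 0, 0, 0, 0],
  [0.2, 0, 0, 0, 0, 0, 0],
])

```text
clock: 5.9
position: [561.5, 337.5, 249.0]
ee_rot: [-0.706, 0.708, 0.0, -0.002]
contact_force: [1.1, -0.8, -5.0]
gripper_width: 45.0
```

```bash
python3 - <<'E'
from h import *
import pickle
g=snap('wrist','w2'); pickle.dump(g,open('w2.pkl','wb'))
s=read_state();print(s['position'],R.from_quat(s['ee_rot']).as_matrix().round(3))
a=cv2.imread('pics/w2.png');cv2.imwrite('pics/w2b.png',cv2.resize(a,(800,600),interpolation=cv2.INTER_CUBIC))
E
```

```text
[561.73608736 336.9223613  249.4627955 ] [[-0.003 -1.    -0.002]
 [-1.     0.003 -0.002]
 [ 0.002  0.002 -1.   ]]
```

View pics/w2b.png

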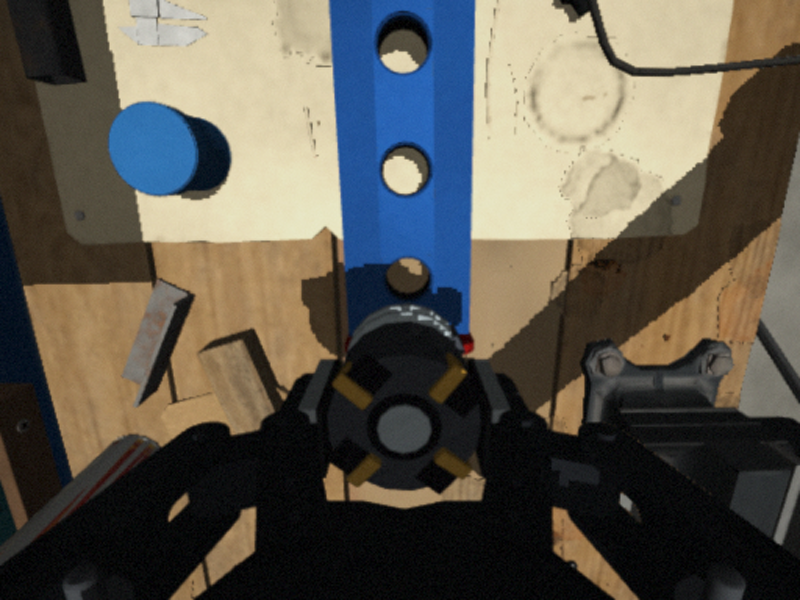

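The wrist view shows three carrier pockets at (404,43), (407,171) and (408,275), and the held face mill's top at (404,429). The red plate edge peeks out at (466,342).

```bash
python3 - <<'E'
from h import *
import pickle
g=pickle.load(open('w2.pkl','rb'))
q=lambda u,v,z:atz(g,u/1.5625,v/1.5625,z).round(1)
for p in [(404,43),(406.5,171),(408,276)]: print('hole',q(*p,66))
L0,L1,R0,R1=q(331,2,66),q(343,240,66),q(475,2,66),q(471,240,66)
print(L0,L1,R0,R1)
for a,b in((L0,L1),(R0,R1)): print(np.degrees(np.arctan2(*(b-a)[:2])))
print('red top',q(355,338,90),q(466,341,90))
for z in (267,271): print('mill top',z,q(404,429,z))
h=cv2.cvtColor(g['image'],cv2.COLOR_RGB2HSV)
E
```

```text
hole [560.6 181.9  66. ]
hole [558.9 262.8  66. ]
hole [557.8 338.6  66. ]
[607.5 157.9  66. ] [605.6 311.4  66. ] [514.9 158.   66. ] [511.5 311.6  66. ]
-0.7091623580578408
-1.2680588733953977
red top [596.4 379.   90. ] [515.8 381.6  90. ]
mill top 267 [561.4 340.7 267. ]
mill top 271 [561.4 338.1 271. ]
```

```bash
python3 - <<'E'
import cv2,numpy as np
a=cv2.imread('pics/w2.png')
a=np.clip(255*(a/255.)**0.5,0,255).astype('uint8')
t=[cv2.resize(a[y:y+50,230:290],None,fx=6.5,fy=6.5,interpolation=cv2.INTER_CUBIC) for y in (85,152)]
cv2.imwrite('pics/c3.png',np.hstack(t))
E
```

```text
(no output)
```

View pics/c3.png

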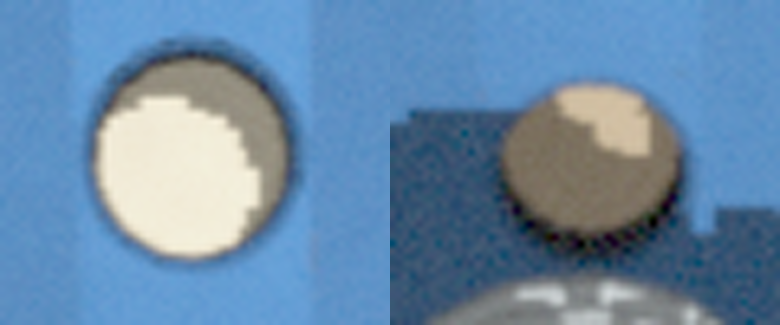

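```bash
python3 - <<'E'
from h import *
import pickle
g=pickle.load(open('w2.pkl','rb'))
for p in [(258.6,27.5),(259.4,108.4),(261.2,177.7)]: print(atz(g,*p,66).round(1))
E
```

```text
[560.5 181.9  66. ]
[559.8 261.7  66. ]
[557.7 339.8  66. ]
```

>>> servo_tool([
  [0.2, -0.36, 0.37, 0, 0, 0, 0],
  [0.2, 0, 0, 1.5, 0, 0, 0],
  [0.2, 0, 0, 2.5, 0, 0, 0],
  [0.2, 0, 0, 2.5, 0, 0, 0],
  [0.2, 0, 0, 1.5, 0, 0, 0],
  [0.2, 0, 0, 1, 0, 0, 0],
  [0.2, 0, 0, 0, 0, 0, 0],
  [0.2, 0, 0, 0, 0, 0, 0],
])

```text
clock: 6.75
position: [558.9, 341.5, 161.3]
ee_rot: [-0.706, 0.708, -0.0, 0.001]
contact_force: [0.5, -0.1, -3.8]
gripper_width: 44.9
```

```bash
python3 - <<'E'
from h import *
s=read_state();p=s['position'];print(p)
a=snap('scene');b=snap('side')
o=[]
for g,w in((a,50),(b,60)):
    u,v=proj(g,[558,340.5,80])[0].astype(int);print(u,v)
    im=g['image'][v-40:v+40,u-40:u+40,::-1];im=np.clip(255*(im/255.)**.7,0,255).astype('uint8')
    o.append(cv2.resize(im,(400,400),interpolation=cv2.INTER_CUBIC))
cv2.imwrite('pics/c4.png',np.hstack(o))
E
```

```text
[558.92853967 341.54578329 161.33351201]
167 157
206 268
```

View pics/c4.png

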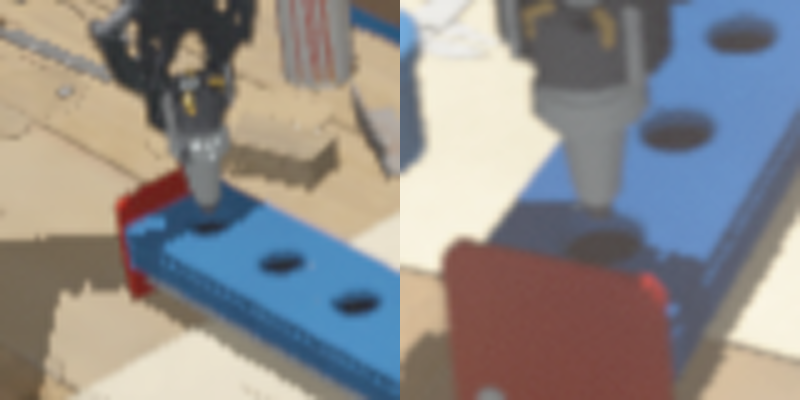

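The stud tip (208,210 in the scene crop; 600,212 in the side crop) is straight above pocket 1 (210,226; 604,245). Lowering.

>>> servo_tool([
  [0.2, 0, 0, 1, 0, 0, 0],
  [0.2, 0, 0, 1.2, 0, 0, 0],
  [0.2, 0, 0, 1.2, 0, 0, 0],
  [0.2, 0, 0, 1, 0, 0, 0],
  [0.2, 0, 0, 0.8, 0, 0, 0],
  [0.2, 0, 0, 0.6, 0, 0, 0],
  [0.2, 0, 0, 0.4, 0, 0, 0],
  [0.2, 0, 0, 0, 0, 0, 0],
])

```text
clock: 7.65
position: [558.2, 341.4, 97.7]
ee_rot: [-0.706, 0.708, 0.0, -0.001]
contact_force: [-0.2, -0.9, -3.7]
gripper_width: 44.8
```

>>> servo_tool([
  [0.2, 0, 0, 0.2, 0, 0, 0],
  [0.2, 0, 0, 0.2, 0, 0, 0],
  [0.2, 0, 0, 0, 0, 0, 0],
])

```text
clock: 7.95
position: [558.9, 341.9, 96.5]
ee_rot: [-0.707, 0.708, -0.0, 0.001]
contact_force: [-2.9, -1.5, 4.4]
gripper_width: 44.5
```

>>> servo_tool([
  [1, 0, 0, 0, 0, 0, 0],
  [1, 0, 0, 0, 0, 0, 0],
  [1, 0, 0, 0, 0, 0, 0],
  [1, 0, 0, 0, 0, 0, 0],
  [1, 0, 0, 0, 0, 0, 0],
  [1, 0, 0, -1.5, 0, 0, 0],
  [1, 0, 0, -2.5, 0, 0, 0],
  [1, 0, 0, -3, 0, 0, 0],
  [1, 0, 0, -3, 0, 0, 0],
  [1, 0, 0, -3, 0, 0, 0],
  [1, 0, 0, -2.4, 0, 0, 0],
  [1, 0, 0, 0, 0, 0, 0],
])

```text
clock: 9.15
position: [560.0, 342.6, 253.1]
ee_rot: [-0.707, 0.708, -0.001, 0.004]
contact_force: [-0.4, 0.3, 1.2]
gripper_width: 85.2
```

>>> servo_tool([
  [1, 2.5, 0, 0, 0, 0, 0],
  [1, 4.5, 0.1, 0, 0, 0, 0],
  [1, 5, 0.1, 0, 0, 0, 0],
  [1, 5, 0.1, 0, 0, 0, 0],
  [1, 5, 0.1, 0, 0, 0, 0],
  [1, 5, 0.1, 0, 0, 0, 0],
  [1, 5, 0.1, 0, 0, 0, 0],
  [1, 5, 0.1, 0, 0, 0, 0],
  [1, 5, 0.1, 0, 0, 0, 0],
  [1, 5, 0.1, 0, 0, 0, 0],
  [1, 4, 0.1, 0, 0, 0, 0],
  [1, 2, 0, 0, 0, 0, 0],
])

```text
clock: 10.35
position: [546.4, -191.4, 247.2]
ee_rot: [-0.705, 0.709, 0.001, -0.001]
contact_force: [0.5, 0.3, 0.1]
gripper_width: 85.1
```

>>> servo_tool([
  [1, 0, 0, 0, 0, 0, 4.5],
  [1, 0, 0, 0, 0, 0, 4.5],
  [1, 0, 0, 0, 0, 0, 0],
  [1, 0, 0, 0, 0, 0, 0],
])

```text
clock: 10.75
position: [547.2, -188.3, 247.6]
ee_rot: [-0.649, 0.76, 0.0, -0.0]
contact_force: [-0.3, -1.2, 0.9]
gripper_width: 85.6
```

```bash
python3 - <<'E'
from h import *
import pickle
g=snap('wrist','w3'); pickle.dump(g,open('w3.pkl','wb'))
s=read_state();print(s['position'],R.from_quat(s['ee_rot']).as_matrix().round(3))
a=g['image'][:,:,::-1];b=snap('side')['image'][170:330,140:310,::-1]
cv2.imwrite('pics/w3b.png',np.hstack([cv2.resize(a[:,160:360],(300,576)),cv2.resize(b,(490,461))[:576]] if 0 else [cv2.resize(a[:,150:370],(330,576)),cv2.copyMakeBorder(cv2.resize(b,(470,442)),0,134,0,0,cv2.BORDER_CONSTANT)]))
E
```

```text
[ 547.24907959 -188.18894702  247.82166666] [[-0.157 -0.988 -0.001]
 [-0.988  0.157  0.   ]
 [-0.     0.001 -1.   ]]
```

View pics/w3b.png

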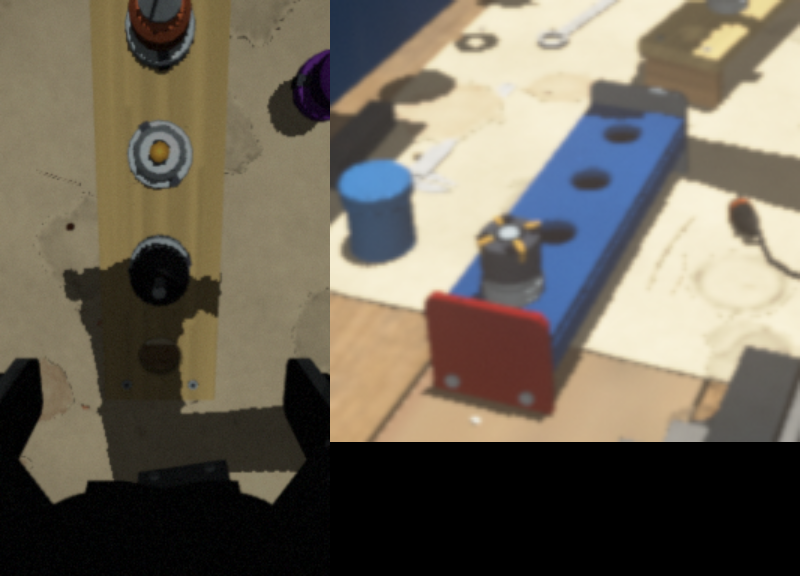

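The face mill stands seated and upright in pocket 1. The wrist crop shows the twist drill's chuck at (158,272) and its tip at about (158,292).

```bash
python3 - <<'E'
from h import *
import pickle
g=pickle.load(open('w3.pkl','rb'))
q=lambda u,v,z:atz(g,150+u/1.5,v/1.5,z).round(1)
print('tw',q(158,294,149),'spot',q(159,153,134),'spfl',q(160,155,76),'csk',q(161,5,137),'pocket',q(160,356,66))
E
```

```text
tw [ 549.4 -189.1  149. ] spot [ 536.5 -267.2  134. ] spfl [ 536.1 -267.8   76. ] csk [ 523.9 -339.2  137. ] pocket [ 561.1 -110.6   66. ]
```

>>> servo_tool([
  [1, 0.07, -0.21, 0, 0, 0, 0],
  [1, 0, 0, 1.8, 0, 0, 0],
  [1, 0, 0, 2.5, 0, 0, 0],
  [1, 0, 0, 2.5, 0, 0, 0],
  [1, 0, 0, 2.5, 0, 0, 0],
  [1, 0, 0, 2.5, 0, 0, 0],
  [1, 0, 0, 2, 0, 0, 0],
  [1, 0, 0, 1.2, 0, 0, 0],
  [1, 0, 0, 0.3, 0, 0, 0],
  [1, 0, 0, 0, 0, 0, 0],
])

```text
clock: 11.85
position: [549.7, -189.4, 95.4]
ee_rot: [-0.649, 0.761, -0.0, -0.0]
contact_force: [0.6, 0.0, 0.7]
gripper_width: 85.2
```

>>> servo_tool([
  [0.1, 0, 0, 0, 0, 0, 0],
  [0.1, 0, 0, 0, 0, 0, 0],
  [0.1, 0, 0, 0, 0, 0, 0],
  [0.1, 0, 0, 0, 0, 0, 0],
  [0.1, 0, 0, 0, 0, 0, 0],
  [0.1, 0, 0, 0, 0, 0, 0],
  [0.1, 0, 0, 0, 0, 0, 0],
  [0.1, 0, 0, 0, 0, 0, 0],
])

```text
clock: 12.65
position: [549.7, -189.5, 96.4]
ee_rot: [-0.649, 0.761, -0.001, 0.0]
contact_force: [-2.1, 0.7, 6.2]
gripper_width: 38.1
```

>>> servo_tool([
  [0.1, 0, 0, -1.5, 0, 0, 0],
  [0.1, 0, 0, -2.5, 0, 0, 0],
  [0.1, 0, 0, -3, 0, 0, 0],
  [0.1, 0, 0, -3, 0, 0, 0],
  [0.1, 0, 0, -3, 0, 0, 0],
  [0.1, 0, 0, -2.5, 0, 0, 0],
  [0.1, 0, 0, 0, 0, 0, -4.5],
  [0.1, 0, 0, 0, 0, 0, -4.5],
  [0.1, 0, 0, 0, 0, 0, 0],
  [0.1, 0, 0, 0, 0, 0, 0],
])

```text
clock: 13.65
position: [548.8, -189.2, 249.0]
ee_rot: [-0.706, 0.708, 0.001, -0.001]
contact_force: [0.1, 0.4, -4.9]
gripper_width: 37.8
```

>>> servo_tool([
  [0.1, -2, -0.12, 0, 0, 0, 0],
  [0.1, -4, -0.12, 0, 0, 0, 0],
  [0.1, -4.3, -0.12, 0, 0, 0, 0],
  [0.1, -4.3, -0.12, 0, 0, 0, 0],
  [0.1, -4.3, -0.12, 0, 0, 0, 0],
  [0.1, -4.3, -0.12, 0, 0, 0, 0],
  [0.1, -4.3, -0.12, 0, 0, 0, 0],
  [0.1, -4, -0.12, 0, 0, 0, 0],
  [0.1, -3.5, -0.12, 0, 0, 0, 0],
  [0.1, -2, -0.12, 0, 0, 0, 0],
  [0.1, 0, 0, 0, 0, 0, 0],
  [0.1, 0, 0, 0, 0, 0, 0],
])

```text
clock: 14.85
position: [561.7, 180.4, 249.6]
ee_rot: [-0.706, 0.708, 0.0, -0.001]
contact_force: [-0.1, -1.4, -4.0]
gripper_width: 38.0
```

```bash
python3 - <<'E'
from h import *
import time
print([read_state()['position'].round(1) for _ in range(3)])
E
```

```text
[array([561.7, 180.4, 249.6]), array([561.7, 180.4, 249.6]), array([561.7, 180.4, 249.6])]
```

>>> servo_tool([
  [0.1, -0.1, 0.05, 1.5, 0, 0, 0],
  [0.1, 0, 0, 2.5, 0, 0, 0],
  [0.1, 0, 0, 2.5, 0, 0, 0],
  [0.1, 0, 0, 1.8, 0, 0, 0],
  [0.1, 0, 0, 1.2, 0, 0, 0],
  [0.1, 0, 0, 1.2, 0, 0, 0],
  [0.1, 0, 0, 1.2, 0, 0, 0],
  [0.1, 0, 0, 1.2, 0, 0, 0],
  [0.1, 0, 0, 0.8, 0, 0, 0],
  [0.1, 0, 0, 0.6, 0, 0, 0],
  [0.1, 0, 0, 0.4, 0, 0, 0],
  [0.1, 0, 0, 0, 0, 0, 0],
])

```text
clock: 16.05
position: [561.4, 181.6, 100.9]
ee_rot: [-0.707, 0.708, 0.0, -0.0]
contact_force: [-0.3, -0.4, -4.4]
gripper_width: 38.1
```

>>> servo_tool([
  [0.1, 0, 0, 0.3, 0, 0, 0],
  [0.1, 0, 0, 0.2, 0, 0, 0],
  [0.1, 0, 0, 0, 0, 0, 0],
])

```text
clock: 16.35
position: [561.7, 181.7, 96.5]
ee_rot: [-0.707, 0.708, -0.0, 0.0]
contact_force: [0.3, -0.1, -3.8]
gripper_width: 37.9
```

>>> servo_tool([
  [0.1, 0, 0, 0.15, 0, 0, 0],
  [0.1, 0, 0, 0, 0, 0, 0],
])

```text
clock: 16.55
position: [561.7, 181.7, 96.4]
ee_rot: [-0.707, 0.708, -0.0, 0.0]
contact_force: [-3.7, 0.7, 4.3]
gripper_width: 37.8
```

>>> servo_tool([
  [1, 0, 0, 0, 0, 0, 0],
  [1, 0, 0, 0, 0, 0, 0],
  [1, 0, 0, 0, 0, 0, 0],
  [1, 0, 0, 0, 0, 0, 0],
  [1, 0, 0, 0, 0, 0, 0],
  [1, 0, 0, -1.5, 0, 0, 0],
  [1, 0, 0, -2.5, 0, 0, 0],
  [1, 0, 0, -3, 0, 0, 0],
  [1, 0, 0, -3, 0, 0, 0],
  [1, 0, 0, -3, 0, 0, 0],
  [1, 0, 0, -2.4, 0, 0, 0],
  [1, 0, 0, 0, 0, 0, 0],
])

```text
clock: 17.75
position: [563.4, 182.3, 253.2]
ee_rot: [-0.707, 0.708, -0.002, 0.004]
contact_force: [-0.1, -0.5, 0.6]
gripper_width: 85.3
```

>>> servo_tool([
  [1, 2, 0.2, 0, 0, 0, 0],
  [1, 4.4, 0.2, 0, 0, 0, 0],
  [1, 4.5, 0.2, 0, 0, 0, 0],
  [1, 4.5, 0.3, 0, 0, 0, 0],
  [1, 4.5, 0.3, 0, 0, 0, 0],
  [1, 4.5, 0.3, 0, 0, 0, 0],
  [1, 4.5, 0.2, 0, 0, 0, 0],
  [1, 4.5, 0.2, 0, 0, 0, 0],
  [1, 4.5, 0.2, 0, 0, 0, 0],
  [1, 4, 0.2, 0, 0, 0, 0],
  [1, 3, 0.2, 0, 0, 0, 0],
])

```text
clock: 18.85
position: [533.9, -270.2, 247.2]
ee_rot: [-0.706, 0.709, 0.001, -0.001]
contact_force: [0.1, -0.3, 0.5]
gripper_width: 85.6
```

>>> servo_tool([
  [1, 0, 0, 0, 0, 0, 4.5],
  [1, 0, 0, 0, 0, 0, 4.5],
  [1, 0, 0, 0, 0, 0, 0],
  [1, 0, 0, 0, 0, 0, 0],
])

```text
clock: 19.25
position: [534.9, -267.6, 247.8]
ee_rot: [-0.649, 0.761, 0.001, -0.001]
contact_force: [0.3, 0.3, -0.3]
gripper_width: 85.2
```

```bash
python3 - <<'E'
from h import *
s=read_state();print(s['position'],s['ee_rot'])
b=snap('side')['image'][170:330,140:310,::-1]
cv2.imwrite('pics/s4.png',cv2.resize(b,(510,480)))
E
```

```text
[ 534.89079069 -267.61761699  247.83641063] [-6.49228817e-01  7.60592494e-01  8.30149191e-04 -5.58394768e-04]
```

View pics/s4.png

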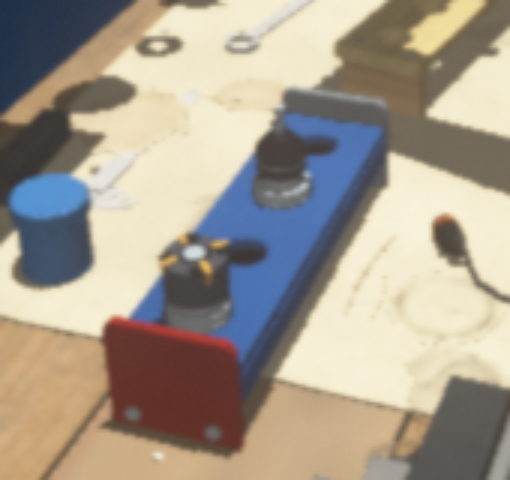

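The twist drill (285,165) is seated upright in pocket 3, leaving pockets 2 and 4 free. Picking the spotting drill.

>>> servo_tool([
  [1, 0, -0.15, 0, 0, 0, 0],
  [1, 0, 0, 1.8, 0, 0, 0],
  [1, 0, 0, 2.5, 0, 0, 0],
  [1, 0, 0, 2.5, 0, 0, 0],
  [1, 0, 0, 2.5, 0, 0, 0],
  [1, 0, 0, 2.5, 0, 0, 0],
  [1, 0, 0, 2, 0, 0, 0],
  [1, 0, 0, 1.2, 0, 0, 0],
  [1, 0, 0, 0.4, 0, 0, 0],
  [1, 0, 0, 0, 0, 0, 0],
])

```text
clock: 20.3
position: [537.5, -267.6, 94.8]
ee_rot: [-0.649, 0.761, -0.0, -0.0]
contact_force: [0.3, -0.7, -0.3]
gripper_width: 85.8
```

>>> servo_tool([
  [0.1, 0, 0, 0, 0, 0, 0],
  [0.1, 0, 0, 0, 0, 0, 0],
  [0.1, 0, 0, 0, 0, 0, 0],
  [0.1, 0, 0, 0, 0, 0, 0],
  [0.1, 0, 0, 0, 0, 0, 0],
  [0.1, 0, 0, 0, 0, 0, 0],
  [0.1, 0, 0, 0, 0, 0, 0],
  [0.1, 0, 0, 0, 0, 0, 0],
])

```text
clock: 21.1
position: [537.4, -267.8, 95.8]
ee_rot: [-0.649, 0.761, -0.0, 0.0]
contact_force: [-1.5, 1.1, 5.4]
gripper_width: 31.1
```

>>> servo_tool([
  [0.1, 0, 0, -1.5, 0, 0, 0],
  [0.1, 0, 0, -2.5, 0, 0, 0],
  [0.1, 0, 0, -3, 0, 0, 0],
  [0.1, 0, 0, -3, 0, 0, 0],
  [0.1, 0, 0, -3, 0, 0, 0],
  [0.1, 0, 0, -2.5, 0, 0, 0],
  [0.1, 0, 0, 0, 0, 0, -4.5],
  [0.1, 0, 0, 0, 0, 0, -4.5],
  [0.1, 0, 0, 0, 0, 0, 0],
  [0.1, 0, 0, 0, 0, 0, 0],
])

```text
clock: 22.1
position: [536.7, -267.3, 248.3]
ee_rot: [-0.706, 0.708, 0.001, -0.0]
contact_force: [-0.5, -0.2, -4.6]
gripper_width: 30.8
```

>>> servo_tool([
  [0.1, -3, -0.18, -1, 0, 0, 0],
  [0.1, -4.6, -0.18, -0.5, 0, 0, 0],
  [0.1, -4.8, -0.18, 0, 0, 0, 0],
  [0.1, -4.8, -0.18, 0, 0, 0, 0],
  [0.1, -4.8, -0.18, 0, 0, 0, 0],
  [0.1, -4.8, -0.18, 0, 0, 0, 0],
  [0.1, -4.8, -0.18, 0, 0, 0, 0],
  [0.1, -4.8, -0.18, 0, 0, 0, 0],
  [0.1, -4.8, -0.18, 0, 0, 0, 0],
  [0.1, -4.7, -0.18, 0, 0, 0, 0],
  [0.1, -4.2, -0.18, 0, 0, 0, 0],
  [0.1, -2.8, -0.18, 0, 0, 0, 0],
])

```text
clock: 23.3
position: [559.2, 264.3, 263.7]
ee_rot: [-0.707, 0.708, 0.0, -0.0]
contact_force: [-0.2, 0.3, -4.3]
gripper_width: 31.4
```

>>> servo_tool([
  [0.1, 0, 0, 0, 0, 0, 0],
  [0.1, 0, 0, 0, 0, 0, 0],
  [0.1, 0, 0, 0, 0, 0, 0],
])

```text
clock: 23.6
position: [559.5, 260.6, 264.2]
ee_rot: [-0.706, 0.708, 0.0, -0.001]
contact_force: [0.3, -0.7, -4.0]
gripper_width: 30.8
```

>>> servo_tool([
  [0.1, -0.09, -0.03, 1.5, 0, 0, 0],
  [0.1, 0, 0, 2.8, 0, 0, 0],
  [0.1, 0, 0, 2.8, 0, 0, 0],
  [0.1, 0, 0, 2.1, 0, 0, 0],
  [0.1, 0, 0, 1.2, 0, 0, 0],
  [0.1, 0, 0, 1.2, 0, 0, 0],
  [0.1, 0, 0, 1.2, 0, 0, 0],
  [0.1, 0, 0, 1.2, 0, 0, 0],
  [0.1, 0, 0, 1, 0, 0, 0],
  [0.1, 0, 0, 0.8, 0, 0, 0],
  [0.1, 0, 0, 0.6, 0, 0, 0],
  [0.1, 0, 0, 0, 0, 0, 0],
])

```text
clock: 24.8
position: [559.6, 262.0, 99.8]
ee_rot: [-0.706, 0.708, 0.0, -0.001]
contact_force: [0.3, 0.1, -4.3]
gripper_width: 31.2
```

>>> servo_tool([
  [0.1, 0, 0, 0.3, 0, 0, 0],
  [0.1, 0, 0, 0.15, 0, 0, 0],
  [0.1, 0, 0, 0, 0, 0, 0],
])

```text
clock: 25.1
position: [560.1, 262.3, 96.4]
ee_rot: [-0.706, 0.708, -0.0, 0.0]
contact_force: [0.4, -0.1, -4.4]
gripper_width: 31.2
```

>>> servo_tool([
  [0.1, 0, 0, 0.15, 0, 0, 0],
  [0.1, 0, 0, 0, 0, 0, 0],
])

```text
clock: 25.3
position: [560.4, 262.4, 95.8]
ee_rot: [-0.707, 0.708, -0.0, 0.001]
contact_force: [-2.0, -0.8, 0.9]
gripper_width: 31.4
```

>>> servo_tool([
  [1, 0, 0, 0, 0, 0, 0],
  [1, 0, 0, 0, 0, 0, 0],
  [1, 0, 0, 0, 0, 0, 0],
  [1, 0, 0, 0, 0, 0, 0],
  [1, 0, 0, 0, 0, 0, 0],
  [1, 0, 0, -1.5, 0, 0, 0],
  [1, 0, 0, -2.5, 0, 0, 0],
  [1, 0, 0, -3, 0, 0, 0],
  [1, 0, 0, -3, 0, 0, 0],
  [1, 0, 0, -3, 0, 0, 0],
  [1, 0, 0, -2.4, 0, 0, 0],
  [1, 0, 0, 0, 0, 0, 0],
])

```text
clock: 26.5
position: [561.8, 263.2, 253.4]
ee_rot: [-0.707, 0.708, -0.001, 0.004]
contact_force: [0.8, 0.5, 0.2]
gripper_width: 85.1
```

>>> servo_tool([
  [1, 2.9, 0.25, 0, 0, 0, 0],
  [1, 4.5, 0.25, 0, 0, 0, 0],
  [1, 4.5, 0.25, 0, 0, 0, 0],
  [1, 4.5, 0.25, 0, 0, 0, 0],
  [1, 4.5, 0.25, 0, 0, 0, 0],
  [1, 4.5, 0.25, 0, 0, 0, 0],
  [1, 4.5, 0.25, 0, 0, 0, 0],
  [1, 4.5, 0.25, 0, 0, 0, 0],
  [1, 4.5, 0.25, 0, 0, 0, 0],
  [1, 4.5, 0.25, 0, 0, 0, 0],
  [1, 4.5, 0.25, 0, 0, 0, 0],
  [1, 4.5, 0.25, 0, 0, 0, 0],
])

```text
clock: 27.7
position: [528.4, -263.3, 247.9]
ee_rot: [-0.707, 0.708, 0.001, -0.0]
contact_force: [0.8, 1.3, -0.3]
gripper_width: 85.5
```

>>> servo_tool([
  [1, 4.5, 0.25, 0, 0, 0, 0],
  [1, 4, 0.15, 0, 0, 0, 0],
  [1, 0, 0, 0, 0, 0, 4.5],
  [1, 0, 0, 0, 0, 0, 4.5],
  [1, 0, 0, 0, 0, 0, 0],
  [1, 0, 0, 0, 0, 0, 0],
])

```text
clock: 28.3
position: [524.8, -346.5, 248.1]
ee_rot: [-0.649, 0.76, 0.001, -0.0]
contact_force: [-0.0, 0.5, -0.5]
gripper_width: 85.2
```

```bash
python3 - <<'E'
from h import *
import pickle
g=snap('wrist','w5'); pickle.dump(g,open('w5.pkl','wb'))
s=read_state();print(s['position'],s['ee_rot'])
a=g['image'][:,:,::-1];b=snap('side')['image'][170:330,140:310,::-1]
cv2.imwrite('pics/w5b.png',np.hstack([cv2.resize(a[:,150:370],(330,576)),cv2.copyMakeBorder(cv2.resize(b,(470,442)),0,134,0,0,cv2.BORDER_CONSTANT)]))
E
```

```text
[ 524.88260838 -346.37555397  248.30907695] [-6.49439500e-01  7.60413151e-01  3.86518193e-04 -1.60526516e-04]
```

View pics/w5b.png

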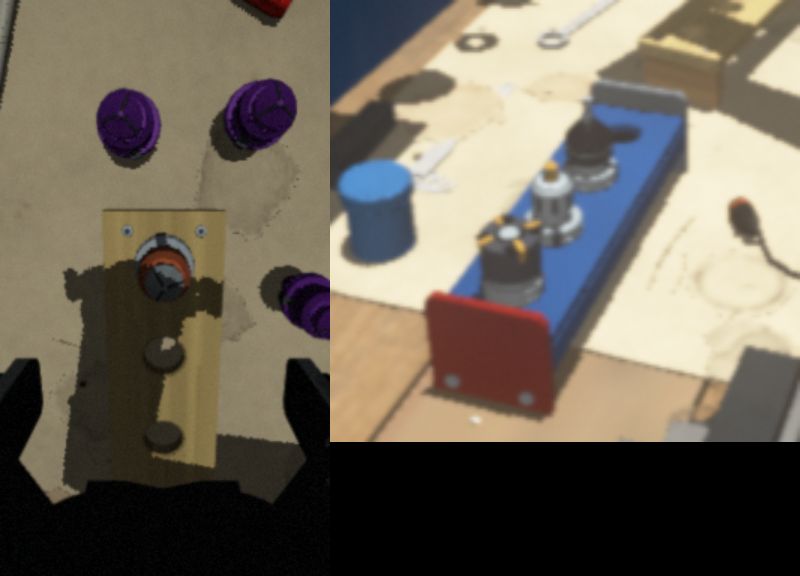

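The spotting drill is seated upright in pocket 2. In the wrist crop the countersink (165,275) is under the tool, with the purple decoys clear of the fingers. Picking it.

>>> servo_tool([
  [1, 0, 0, 0, 0, 0, 0],
  [1, 0, 0, 1.8, 0, 0, 0],
  [1, 0, 0, 2.5, 0, 0, 0],
  [1, 0, 0, 2.5, 0, 0, 0],
  [1, 0, 0, 2.5, 0, 0, 0],
  [1, 0, 0, 2.5, 0, 0, 0],
  [1, 0, 0, 2, 0, 0, 0],
  [1, 0, 0, 1.2, 0, 0, 0],
  [1, 0, 0, 0.4, 0, 0, 0],
  [1, 0, 0, 0, 0, 0, 0],
])

```text
clock: 29.4
position: [525.2, -346.7, 94.8]
ee_rot: [-0.649, 0.761, -0.0, -0.0]
contact_force: [0.3, -0.0, 0.3]
gripper_width: 85.5
```

>>> servo_tool([
  [0.1, 0, 0, 0, 0, 0, 0],
  [0.1, 0, 0, 0, 0, 0, 0],
  [0.1, 0, 0, 0, 0, 0, 0],
  [0.1, 0, 0, 0, 0, 0, 0],
  [0.1, 0, 0, 0, 0, 0, 0],
  [0.1, 0, 0, 0, 0, 0, 0],
  [0.1, 0, 0, 0, 0, 0, 0],
  [0.1, 0, 0, 0, 0, 0, 0],
])

```text
clock: 30.2
position: [524.8, -346.8, 95.9]
ee_rot: [-0.649, 0.761, -0.0, -0.0]
contact_force: [-2.3, 1.4, 5.4]
gripper_width: 34.7
```

>>> servo_tool([
  [0.1, 0, 0, -1.5, 0, 0, 0],
  [0.1, 0, 0, -2.5, 0, 0, 0],
  [0.1, 0, 0, -3, 0, 0, 0],
  [0.1, 0, 0, -3, 0, 0, 0],
  [0.1, 0, 0, -3, 0, 0, 0],
  [0.1, 0, 0, -2.5, 0, 0, 0],
  [0.1, 0, 0, 0, 0, 0, -4.5],
  [0.1, 0, 0, 0, 0, 0, -4.5],
  [0.1, 0, 0, 0, 0, 0, 0],
  [0.1, 0, 0, 0, 0, 0, 0],
])

```text
clock: 31.2
position: [524.4, -346.2, 248.1]
ee_rot: [-0.706, 0.708, 0.001, -0.0]
contact_force: [-0.5, -0.1, -5.0]
gripper_width: 34.8
```

>>> servo_tool([
  [0.1, -2.4, -0.31, 0, 0, 0, 0],
  [0.1, -3.8, -0.31, 0, 0, 0, 0],
  [0.1, -4, -0.31, 0, 0, 0, 0],
  [0.1, -4, -0.31, 0, 0, 0, 0],
  [0.1, -4, -0.31, 0, 0, 0, 0],
  [0.1, -4, -0.31, 0, 0, 0, 0],
  [0.1, -4, -0.31, 0, 0, 0, 0],
  [0.1, -4, -0.31, 0, 0, 0, 0],
  [0.1, -4, -0.31, 0, 0, 0, 0],
  [0.1, -4, -0.31, 0, 0, 0, 0],
  [0.1, -3.8, -0.31, 0, 0, 0, 0],
  [0.1, -2.8, -0.31, 0, 0, 0, 0],
])

```text
clock: 32.4
position: [562.6, 103.6, 249.1]
ee_rot: [-0.706, 0.708, 0.0, -0.0]
contact_force: [1.8, -0.5, -5.0]
gripper_width: 34.6
```

>>> servo_tool([
  [0.1, 0, 0, 0, 0, 0, 0],
  [0.1, 0, 0, 0, 0, 0, 0],
  [0.1, 0, 0, 0, 0, 0, 0],
])

```text
clock: 32.7
position: [562.6, 100.6, 249.3]
ee_rot: [-0.706, 0.708, 0.0, -0.001]
contact_force: [0.7, 0.4, -5.2]
gripper_width: 34.9
```

>>> servo_tool([
  [0.1, -0.05, 0, 1.5, 0, 0, 0],
  [0.1, 0, 0, 2.5, 0, 0, 0],
  [0.1, 0, 0, 2.5, 0, 0, 0],
  [0.1, 0, 0, 1.8, 0, 0, 0],
  [0.1, 0, 0, 1.2, 0, 0, 0],
  [0.1, 0, 0, 1.2, 0, 0, 0],
  [0.1, 0, 0, 1.2, 0, 0, 0],
  [0.1, 0, 0, 1.2, 0, 0, 0],
  [0.1, 0, 0, 0.8, 0, 0, 0],
  [0.1, 0, 0, 0.6, 0, 0, 0],
  [0.1, 0, 0, 0.4, 0, 0, 0],
  [0.1, 0, 0, 0, 0, 0, 0],
])

```text
clock: 33.9
position: [562.8, 101.7, 100.4]
ee_rot: [-0.707, 0.708, 0.0, -0.0]
contact_force: [0.6, 0.5, -4.5]
gripper_width: 34.9
```

>>> servo_tool([
  [0.1, 0, 0, 0.3, 0, 0, 0],
  [0.1, 0, 0, 0.15, 0, 0, 0],
  [0.1, 0, 0, 0.15, 0, 0, 0],
  [0.1, 0, 0, 0, 0, 0, 0],
])

```text
clock: 34.3
position: [563.2, 101.9, 96.0]
ee_rot: [-0.707, 0.708, -0.0, 0.0]
contact_force: [-2.7, 0.7, 3.6]
gripper_width: 34.8
```

Seated, with an upward contact force. Next: release, retreat straight up, then move towards the rack to clear the view.

>>> servo_tool([
  [1, 0, 0, 0, 0, 0, 0],
  [1, 0, 0, 0, 0, 0, 0],
  [1, 0, 0, 0, 0, 0, 0],
  [1, 0, 0, 0, 0, 0, 0],
  [1, 0, 0, 0, 0, 0, 0],
  [1, 0, 0, -1.5, 0, 0, 0],
  [1, 0, 0, -2.5, 0, 0, 0],
  [1, 0, 0, -3, 0, 0, 0],
  [1, 0, 0, -3, 0, 0, 0],
  [1, 0, 0, -3, 0, 0, 0],
  [1, 0, 0, -2.4, 0, 0, 0],
  [1, 0, 0, 0, 0, 0, 0],
])

```text
clock: 35.5
position: [565.0, 102.2, 253.2]
ee_rot: [-0.707, 0.708, -0.002, 0.004]
contact_force: [0.6, -0.9, -0.0]
gripper_width: 85.4
```

>>> servo_tool([
  [1, 3, 0, 0, 0, 0, 0],
  [1, 4, 0, 0, 0, 0, 0],
  [1, 4, 0, 0, 0, 0, 0],
  [1, 4, 0, 0, 0, 0, 0],
  [1, 4, 0, 0, 0, 0, 0],
  [1, 3, 0, 0, 0, 0, 0],
  [1, 0, 0, 0, 0, 0, 0],
  [1, 0, 0, 0, 0, 0, 0],
  [1, 0, 0, 0, 0, 0, 0],
])

```text
clock: 36.4
position: [562.5, -117.5, 248.4]
ee_rot: [-0.707, 0.707, 0.0, -0.0]
contact_force: [0.3, 0.1, -0.3]
gripper_width: 85.5
```

```bash
python3 - <<'E'
from h import *
b=snap('side')['image'][170:330,140:310,::-1];a=snap('scene')['image'][130:230,130:270,::-1]
b=cv2.resize(b,(390,367),interpolation=cv2.INTER_CUBIC);a=cv2.resize(a,(410,293),interpolation=cv2.INTER_CUBIC)
cv2.imwrite('pics/f.png',np.hstack([b,cv2.copyMakeBorder(a,0,74,0,0,cv2.BORDER_CONSTANT)]))
E
```

```text
(no output)
```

View pics/f.png

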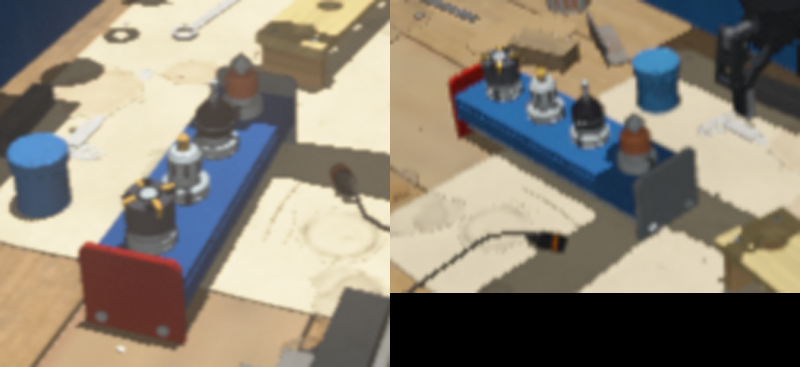

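Both views show all four holders upright with flanges down, in the order face mill, spotting drill, twist drill, countersink from the red end. The tin, caliper and spanner haven't moved.

```bash
python3 -c "
from bench import *
print(job_done())"
```

```text
the job is handed in; nothing more can be done
None
```

I moved all four holders from the rack into the carrier. Counting from the red end they are face mill, spotting drill, twist drill and countersink. I handed the job in at about 36.5 s of the 112 s.

- **Seating:** each holder was lowered until the wrist force turned from its weight to an upward push. Each time this was at the height where it had been gripped in the rack (about 96 mm), so the flanges should be down on the carrier. The spotting drill's contact was light (about 1 N), but it stood level after release.
- **Final check:** the last side and scene pictures show all four upright with their flanges down. The gripper was open and about 220 mm clear of the carrier. The tin, caliper and spanner looked unmoved and the purple look-alikes were not touched. I judged this by eye and did not measure the final positions.
- **Disagreement:** the scene and side cameras put the carrier about 13 mm apart along its row. I used the wrist camera's position, which lay between them, and every holder went in without jamming.

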